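Set out end mills by size in a cradle row

ROBOT

A 7-joint arm with a two-finger parallel gripper is mounted at the origin on a cart in front of the work surface, level with it; the furniture and walls round the work are solid. World frame = base frame: x ahead of the robot, y to its left, z up, the work surface at z = 0. Lengths are in m, angles in rad, forces in N, time in s.
With the tool pointing down it reaches from about 0.4 to 0.875 m from the base axis. Payload 6.5 kg.
Tool frame: the origin (TCP) lies on the mounting face of the last link; the fingertips stand 173 mm ahead of it and the grasp point (between the pads) lies 155 mm ahead of it (ctrl.tip_reach is the distance from the TCP to the fingertips, in m); z points along the fingers, y is the line along which they close (so a half turn about z gives the same grasp; the last joint's range is limited). The gripper opens to 85 mm and grips with 20 to 120 N. Pads are 22 mm wide; open, the fingers measure 114 mm over their backs; the gripper's body (76 mm by 85 mm) begins 54 mm behind the grasp point. The pads swing forward as they close: fully open they stand 13 mm farther back than shut.
Start: joints at [1.138, 0.536, -0.004, 1.538, 0.003, 1.067, -0.071], TCP at [0.233, -0.607, 0.405] pointing down, gripper open.
Joint ranges: [-2.7, 2.7], [-0.37, 2.16], [-1.27, 1.26], [0.24, 2.4], [-1.31, 4.45], [0.19, 1.91], [-2.76, 2.76]. Speed limits (rad/s): [2.39, 2.39, 3.14, 3.14, 3.14, 3.14, 3.14].

INTERFACE

Orientations are given as a rotation vector (axis times angle).
In Python, from workcell import ctrl, imaging gives the robot as it stands. The module is installed in compiled form; this text tells all that it offers.
- The arm moves only by the tool step_arm, never from a script. Its argument "plan" is one flat list of numbers, 7 for each row, row after row: the shift along the world's x, y, z in mm, then the turn, a rotation vector about the world's x, y, z in rad, then the gripper command: -1 is shut, 1 is fully open, values between are in proportion. In form: [tx, ty, tz, wx, wy, wz, fingers, tx, ty, tz, wx, wy, wz, fingers, ...]. A call has exactly 8 rows; each row shifts and turns the commanded pose from where the row before left it; what a row does not reach is not made up. A row lasts 1/10 s, in which the tool goes at most 50 mm and 8.59 degrees, less where a joint would pass 70% of its speed; a pose out of reach is approached as far as the arm can. A call with a gripper value outside its range is refused whole. The fingers move at their own pace and stop on an object; "force" is the grip in N (left out, the last holds). Time passes only in rows, so rows that do not move let the fingers close, or fill a call up. It gives the time, the measured TCP pose, the force, the opening and the grip force at its end, in the units of the state.
- ctrl.observe(): the state, without advancing time (a new reading comes with each control period).
- imaging.get_image(name): name is "scene" or "top" or "wrist"; returns the picture (400x640x3 uint8, red, green, blue); there is no depth.
- imaging.camera_params(name): a dict with "camera_matrix" (3x3 intrinsics, pixels), "view" (4x4, takes a point from world to camera coordinates). Camera axes: x right, y down, z forward; pixel columns grow to the right and rows downward; lengths in m; the calibration is good to about 2 mm. A picture is of the moment at which its call begins: read the wrist's pose just before it. camera_params takes no time and is no camera call; for the wrist camera it gives the pose at the moment of the call.
- ctrl.job_done(): hands the job in; it is judged then, once.
The state is a dict: "clock": time; "qpos": joint angles; "joint_velocities": joint speeds; "joint_torque": joint torques, N m; "ee_pos": TCP position; "tcp_rot": TCP orientation; "contact_force": force on the tool from outside, world axes, zero at the start; "moment": the same for the moment, N m; "finger_gap": finger opening in m; "grasp_force": force on a finger pad.
Only numpy, scipy, OpenCV 4.12 (cv2) and the standard library are available. Lean on these libraries where they do the work, as an engineer would, in place of code of your own. Each camera call takes 0.05 s, during which the arm holds its last target. There are 200 camera calls.

TASK

Set out the four loose end mills that lie along the front of the bench on the row of cradles in order of thickness: the thickest in the cradle next to the brass knob, then each thinner one in turn, down to the thinnest in the cradle next to the hex nut. Lay each one flat along its cradle, resting in both saddles with its middle over the middle of the cradle, and leave all four lying there.

Things in the scene. Friction and masses are not known exactly. Their poses are not given: they have to be found in the camera images.
- end_mill_10_center (a point): bare-steel end mill lying flat, the thinnest and shortest of the four: 10 mm thick, 72 mm long, plain round shank at one end and spiral flutes at the other. Point: its centre, 5 mm above what it lies on; y runs along its length, z up while it lies flat. It lies level and does not roll.
- end_mill_12_center (a point): bare-steel end mill lying flat, the second thinnest of the four: 12 mm thick, 83 mm long, plain round shank at one end and spiral flutes at the other. Point: its centre, 6 mm above what it lies on; y runs along its length, z up while it lies flat. It lies level and does not roll.
- end_mill_16_center (a point): bare-steel end mill lying flat, the second thickest of the four: 16 mm thick, 92 mm long, plain round shank at one end and spiral flutes at the other. Point: its centre, 8 mm above what it lies on; y runs along its length, z up while it lies flat. It lies level and does not roll.
- end_mill_20_center (a point): bare-steel end mill lying flat, the thickest and longest of the four: 20 mm thick, 104 mm long, plain round shank at one end and spiral flutes at the other. Point: its centre, 10 mm above what it lies on; y runs along its length, z up while it lies flat. It lies level and does not roll.
- cradle_a_seat (a point): one of 4 identical fixed aluminium cradles in a row, 70 mm apart, row place shuffled. Two 12 mm thick saddles stand 24 mm either side of the middle (36 mm open gap for fingers, foot plate 12 mm below the groove floor). Point: cradle's middle, on the level of the groove floor, 28 mm above the bench. x along the groove, where the mill lies; y along the row. Groove 26 mm wide, lips 8 mm high.
- cradle_b_seat (a point): one of 4 identical fixed aluminium cradles in a row, 70 mm apart, row place shuffled. Two 12 mm thick saddles stand 24 mm either side of the middle (36 mm open gap for fingers, foot plate 12 mm below the groove floor). Point: cradle's middle, on the level of the groove floor, 28 mm above the bench. x along the groove, where the mill lies; y along the row. Groove 26 mm wide, lips 8 mm high.
- cradle_c_seat (a point): one of 4 identical fixed aluminium cradles in a row, 70 mm apart, row place shuffled. Two 12 mm thick saddles stand 24 mm either side of the middle (36 mm open gap for fingers, foot plate 12 mm below the groove floor). Point: cradle's middle, on the level of the groove floor, 28 mm above the bench. x along the groove, where the mill lies; y along the row. Groove 26 mm wide, lips 8 mm high.
- cradle_d_seat (a point): one of 4 identical fixed aluminium cradles in a row, 70 mm apart, row place shuffled. Two 12 mm thick saddles stand 24 mm either side of the middle (36 mm open gap for fingers, foot plate 12 mm below the groove floor). Point: cradle's middle, on the level of the groove floor, 28 mm above the bench. x along the groove, where the mill lies; y along the row. Groove 26 mm wide, lips 8 mm high.
- brass_knob: spare brass knurled knob, 21 mm across, 18 mm high, fixed upright at one end of the cradles' plywood board (110 x 310 x 12 mm, fixed) on its robot-side edge, 52 mm from the centre of the end cradle next to it and 250 mm from the one at the other end; marks the thick end of the row. Origin: centre of its underside.
- hex_nut: steel hex nut, 22 x 19 x 10 mm, fixed flat at the other end of the cradle board on its robot-side edge, 52 mm from the centre of the end cradle next to it; marks the thin end of the row. Origin: centre of its underside.

How it is judged:
At the end, for the whole second after the job is handed in: Counting from the brass knob towards the hex nut, the cradles hold the 20, 16, 12 and 10 mm end mills; each one's centre is within 12 mm (seen from above) of its cradle's centre, it lies on the groove floor (height within 3 mm) and along the groove within 0.2 rad, and all are at rest and released (((horizontal distance between cradle_a_seat and brass_knob between -0.001 and 0.08 m and horizontal distance between end_mill_20_center and cradle_a_seat below 0.012 m and z of end_mill_20_center in the frame of cradle_a_seat between 0.007 and 0.013 m and angle between the y axis of end_mill_20_center and the x axis of cradle_a_seat, either way round below 0.2 rad) or (horizontal distance between cradle_b_seat and brass_knob between -0.001 and 0.08 m and horizontal distance between end_mill_20_center and cradle_b_seat below 0.012 m and z of end_mill_20_center in the frame of cradle_b_seat between 0.007 and 0.013 m and angle between the y axis of end_mill_20_center and the x axis of cradle_b_seat, either way round below 0.2 rad) or (horizontal distance between cradle_c_seat and brass_knob between -0.001 and 0.08 m and horizontal distance between end_mill_20_center and cradle_c_seat below 0.012 m and z of end_mill_20_center in the frame of cradle_c_seat between 0.007 and 0.013 m and angle between the y axis of end_mill_20_center and the x axis of cradle_c_seat, either way round below 0.2 rad) or (horizontal distance between cradle_d_seat and brass_knob between -0.001 and 0.08 m and horizontal distance between end_mill_20_center and cradle_d_seat below 0.012 m and z of end_mill_20_center in the frame of cradle_d_seat between 0.007 and 0.013 m and angle between the y axis of end_mill_20_center and the x axis of cradle_d_seat, either way round below 0.2 rad)) and linear speed of each of end_mill_20, end_mill_16, end_mill_12, end_mill_10 below 0.02 m/s and ((horizontal distance between cradle_a_seat and brass_knob between 0.079 and 0.145 m and horizontal distance between end_mill_16_center and cradle_a_seat below 0.012 m and z of end_mill_16_center in the frame of cradle_a_seat between 0.005 and 0.011 m and angle between the y axis of end_mill_16_center and the x axis of cradle_a_seat, either way round below 0.2 rad) or (horizontal distance between cradle_b_seat and brass_knob between 0.079 and 0.145 m and horizontal distance between end_mill_16_center and cradle_b_seat below 0.012 m and z of end_mill_16_center in the frame of cradle_b_seat between 0.005 and 0.011 m and angle between the y axis of end_mill_16_center and the x axis of cradle_b_seat, either way round below 0.2 rad) or (horizontal distance between cradle_c_seat and brass_knob between 0.079 and 0.145 m and horizontal distance between end_mill_16_center and cradle_c_seat below 0.012 m and z of end_mill_16_center in the frame of cradle_c_seat between 0.005 and 0.011 m and angle between the y axis of end_mill_16_center and the x axis of cradle_c_seat, either way round below 0.2 rad) or (horizontal distance between cradle_d_seat and brass_knob between 0.079 and 0.145 m and horizontal distance between end_mill_16_center and cradle_d_seat below 0.012 m and z of end_mill_16_center in the frame of cradle_d_seat between 0.005 and 0.011 m and angle between the y axis of end_mill_16_center and the x axis of cradle_d_seat, either way round below 0.2 rad)) and ((horizontal distance between cradle_a_seat and brass_knob between 0.144 and 0.215 m and horizontal distance between end_mill_12_center and cradle_a_seat below 0.012 m and z of end_mill_12_center in the frame of cradle_a_seat between 0.003 and 0.009 m and angle between the y axis of end_mill_12_center and the x axis of cradle_a_seat, either way round below 0.2 rad) or (horizontal distance between cradle_b_seat and brass_knob between 0.144 and 0.215 m and horizontal distance between end_mill_12_center and cradle_b_seat below 0.012 m and z of end_mill_12_center in the frame of cradle_b_seat between 0.003 and 0.009 m and angle between the y axis of end_mill_12_center and the x axis of cradle_b_seat, either way round below 0.2 rad) or (horizontal distance between cradle_c_seat and brass_knob between 0.144 and 0.215 m and horizontal distance between end_mill_12_center and cradle_c_seat below 0.012 m and z of end_mill_12_center in the frame of cradle_c_seat between 0.003 and 0.009 m and angle between the y axis of end_mill_12_center and the x axis of cradle_c_seat, either way round below 0.2 rad) or (horizontal distance between cradle_d_seat and brass_knob between 0.144 and 0.215 m and horizontal distance between end_mill_12_center and cradle_d_seat below 0.012 m and z of end_mill_12_center in the frame of cradle_d_seat between 0.003 and 0.009 m and angle between the y axis of end_mill_12_center and the x axis of cradle_d_seat, either way round below 0.2 rad)) and ((horizontal distance between cradle_a_seat and brass_knob between 0.214 and 0.3 m and horizontal distance between end_mill_10_center and cradle_a_seat below 0.012 m and z of end_mill_10_center in the frame of cradle_a_seat between 0.002 and 0.008 m and angle between the y axis of end_mill_10_center and the x axis of cradle_a_seat, either way round below 0.2 rad) or (horizontal distance between cradle_b_seat and brass_knob between 0.214 and 0.3 m and horizontal distance between end_mill_10_center and cradle_b_seat below 0.012 m and z of end_mill_10_center in the frame of cradle_b_seat between 0.002 and 0.008 m and angle between the y axis of end_mill_10_center and the x axis of cradle_b_seat, either way round below 0.2 rad) or (horizontal distance between cradle_c_seat and brass_knob between 0.214 and 0.3 m and horizontal distance between end_mill_10_center and cradle_c_seat below 0.012 m and z of end_mill_10_center in the frame of cradle_c_seat between 0.002 and 0.008 m and angle between the y axis of end_mill_10_center and the x axis of cradle_c_seat, either way round below 0.2 rad) or (horizontal distance between cradle_d_seat and brass_knob between 0.214 and 0.3 m and horizontal distance between end_mill_10_center and cradle_d_seat below 0.012 m and z of end_mill_10_center in the frame of cradle_d_seat between 0.002 and 0.008 m and angle between the y axis of end_mill_10_center and the x axis of cradle_d_seat, either way round below 0.2 rad))); the robot touches nothing.
It also fails if it takes over 99 s, if anything falls off the work surface, if the arm or the gripper's body presses on something with over 40 N, if the wrist force passes 120 N, or if a joint passes its speed limit or range.

## Working session

There is one attempt and no reset: what is moved stays moved. The work goes in short steps, Python scripts to look and compute and a tool call to move; the robot and the scene stay as the last step left them, time stands still between calls to the robot, and variables do not carry over. Pictures are saved under pics/ and viewed, at most 14 in all, crops included, and the job is handed in when it is done.

Besides the shell and the picture viewer there is one more tool, called after "Emit:" by a JSON object that holds its "method" and its "body", one argument or row to a line. step_arm: Moves the arm, as the interface text tells. Its arguments: {"type":"object","properties":{"plan":{"type":"array"},"force":{"type":"number"}},"required":["plan"]}

```bash
mkdir -p pics
python3 - <<'E'
from workcell import ctrl, imaging
import cv2
s=ctrl.observe();print(s['clock'],s['ee_pos'],s['tcp_rot'],s['finger_gap'])
for n in('top','scene'):
    cv2.imwrite(f'pics/{n}0.png',imaging.get_image(n)[:,:,::-1]);p=imaging.camera_params(n);print(n,p['camera_matrix'],p['view'])
E
```

```text
0.0 [ 0.23299635 -0.60645234  0.40381905] [-3.08722855e+00 -5.72760631e-01  6.86939456e-04] 0.08555908272960619
top [[412.21363657   0.         313.26355654]
 [  0.         412.21363657 201.2356769 ]
 [  0.           0.           1.        ]] [[-0.0019651  -0.99940854 -0.0343324  -0.14305853]
 [-0.99554902  0.00519018 -0.0941021   0.54628414]
 [ 0.09422463  0.03399467 -0.99497039  0.87860748]
 [ 0.          0.          0.          1.        ]]
scene [[462.03062667   0.         321.27026725]
 [  0.         462.03062667 204.42536909]
 [  0.           0.           1.        ]] [[-0.84267537 -0.5383814   0.00660934  0.35874392]
 [-0.24040396  0.3652401  -0.89933621  0.25200067]
 [ 0.48177189 -0.75943738 -0.43720785  0.63201998]
 [ 0.          0.          0.          1.        ]]
```

View pics/top0.png

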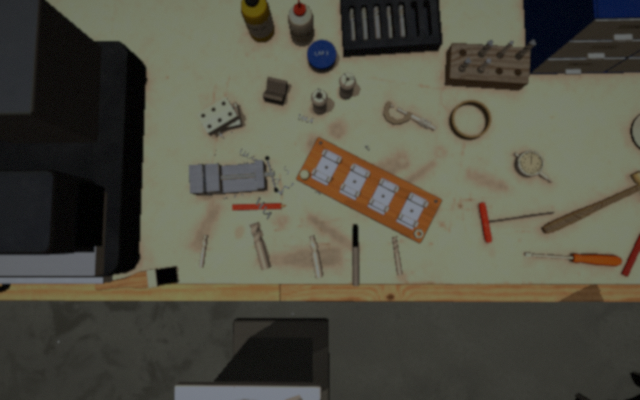

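View pics/scene0.png

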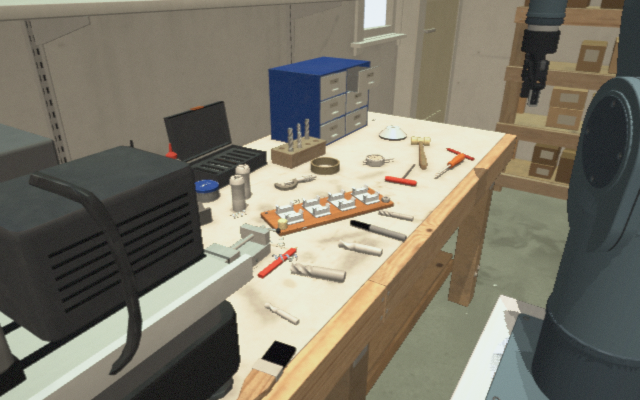

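The top view shows four mills at about (205,250), (260,246), (316,257) and (397,257), with a pen or scriber at (355,255). The board's ends are marked by round parts at (303,173) and (419,233). I'll enlarge that area.

Run:
```python
import cv2,numpy as np
a=cv2.imread('pics/top0.png')
def c(n,x,y,w,h,k):
    b=cv2.resize(a[y:y+h,x:x+w],None,fx=k,fy=k,interpolation=cv2.INTER_CUBIC)
    b=(255*(b/255.)**0.6).clip(0,255).astype('uint8')
    for i in range(x-x%10+10,x+w,10): cv2.line(b,((i-x)*k,0),((i-x)*k,8 if i%50 else 20),(0,0,255),1)
    for i in range(y-y%10+10,y+h,10): cv2.line(b,(0,(i-y)*k),(8 if i%50 else 20,(i-y)*k),(0,0,255),1)
    cv2.imwrite(n,b)
c('pics/c1.png',190,215,220,75,3.6 and 3)
c('pics/c1.png',190,210,220,75,3)
x=[a[210:285,190:300],a[210:285,300:410]]
c('pics/c2.png',290,130,155,115,5)
def two():
    b=[]
    for x in(190,300):
        c('/tmp/t.png',x,215,110,70,7 if 0 else 7); b.append(cv2.imread('/tmp/t.png')[:,:770])
    cv2.imwrite('pics/c3.png',cv2.resize(np.vstack(b),None,fx=.6,fy=.6,interpolation=cv2.INTER_AREA))
two()
```

```text
(no output)
```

View pics/c2.png

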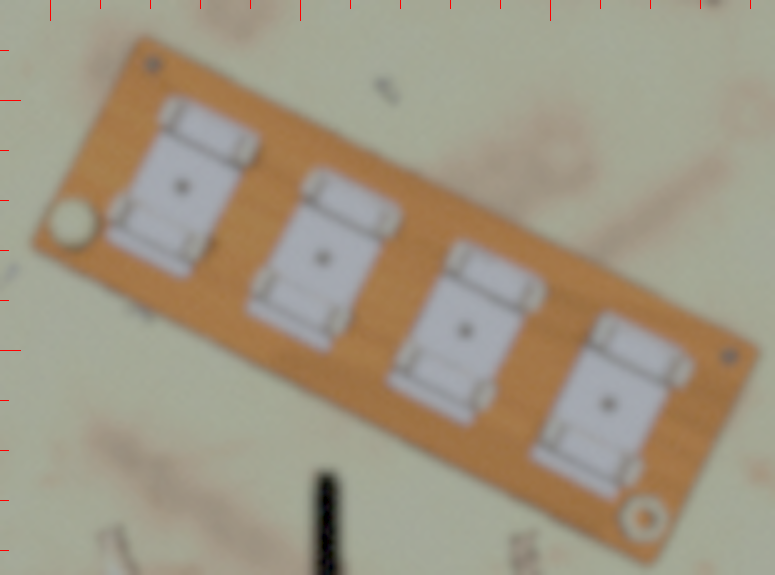

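View pics/c3.png

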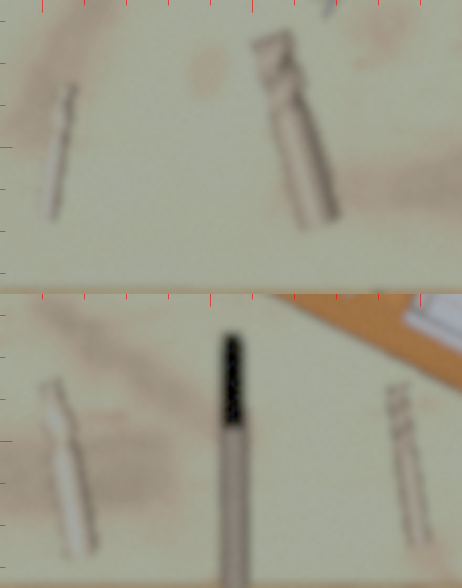

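c2 shows the brass knob at the left end and the hex nut at the right. The cradle centre dots are at px (326.4,167.4), (354.4,181.6), (383,196) and (411.6,210.6). c3 shows the mills from left to right as 10, 20, 16 and 12. Next I'll convert these to world positions.

```bash
cat > h.py <<'E'
import numpy as np
from workcell import ctrl, imaging
from scipy.spatial.transform import Rotation as R
def ray(p,px,z):
    K=np.array(p['camera_matrix']);V=np.array(p['view'])
    d=V[:3,:3].T@np.linalg.solve(K,[*px,1]);o=-V[:3,:3].T@V[:3,3]
    return o+d*(z-o[2])/d[2]
def yaw():  # closing line angle, tool y
    s=ctrl.observe();y=R.from_rotvec(s['tcp_rot']).as_matrix()[:,1];return np.arctan2(y[1],y[0])
E
python3 - <<'E'
from h import *
p=imaging.camera_params('top')
M={'20':((254.8,224),(266.2,267.9),.01),'16':((312.1,236),(319.3,277.4),.008),'12':((394.8,236.9),(399.8,275.2),.006),'10':((206.9,235.2),(201.9,267.4),.005)}
for k,(a,b,z) in M.items():
    A,B=ray(p,a,z),ray(p,b,z);d=A-B;print(k,((A+B)/2*1000).round(1),'len',np.linalg.norm(d).round(4),'axis',np.arctan2(d[1],d[0]).round(3))
C=[ray(p,c,.016) for c in((326.4,167.4),(354.4,181.6),(383,196),(411.6,210.6))]
print((np.array(C)*1000).round(1));d=C[3]-C[0];print('row ang',np.arctan2(d[1],d[0]),np.linalg.norm(d))
print('yaw',yaw(),ctrl.observe()['qpos'])
E
```

```text
20 [448.8 -27.8  10. ] len 0.0999 axis 0.266
16 [ 425.  -149.6    8. ] len 0.0916 axis 0.171
12 [ 426.2 -328.1    6. ] len 0.0836 axis 0.109
10 [436.9  98.4   5. ] len 0.0719 axis -0.134
[[ 621.8 -174.1   16. ]
 [ 589.5 -235.7   16. ]
 [ 557.2 -298.    16. ]
 [ 524.8 -359.5   16. ]]
row ang -2.052644269874675 0.20925538843319205
yaw -1.203968190886093 [ 1.137815    0.53709049 -0.00444761  1.53877422  0.0025854   1.06730371
 -0.07122549]
```

Emit:
{"method": "step_arm", "body": {
  "plan": [24,35,-13,0,0,-0.032,0,24,35,-13,0,0,-0.032,0,24,35,-13,0,0,-0.032,0,24,35,-13,0,0,-0.032,0,24,35,-13,0,0,-0.032,0,24,35,-13,0,0,-0.032,0,24,35,-13,0,0,-0.032,0,24,35,-13,0,0,-0.032,0],
  "force": 40
}}

```text
clock: 0.9
ee_pos: [0.4257, -0.3252, 0.3001]
tcp_rot: [-3.137, -0.172, 0.0]
contact_force: [-0.5, 0.4, 0.1]
finger_gap: 0.0429
grasp_force: 0.0
```

```bash
cat > look.py <<'E'
import sys,cv2
from h import *
n,x,y,z=sys.argv[1],*map(float,sys.argv[2:5])
s=ctrl.observe();p=imaging.camera_params('wrist');im=imaging.get_image('wrist')[:,:,::-1].copy()
np.savez('/tmp/'+n,K=p['camera_matrix'],V=p['view'])
q=np.array(p['camera_matrix'])@(np.array(p['view'])@[x/1e3,y/1e3,z/1e3,1])[:3];q=q[:2]/q[2]
cv2.circle(im,tuple(int(v) for v in q),3,(0,0,255),-1)
cv2.imwrite(f'pics/{n}.png',im);print('predicted px',q.round(1),(s['ee_pos']*1000).round(1),'x-axis ang',yaw()+np.pi/2,s['clock'],s['finger_gap'])
E
python3 look.py w12 426.2 -328.1 6
```

```text
predicted px [329.5 189.2] [ 425.7 -325.2  300.1] x-axis ang 0.11739191261370463 0.9 0.04286839337952664
```

View pics/w12.png

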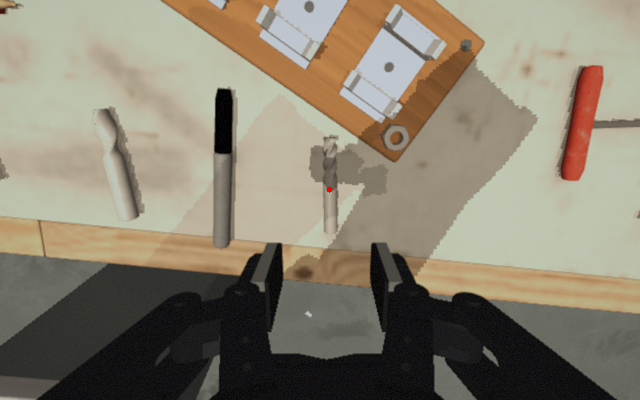

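The wrist view shows the 12 mm mill from (330,136) to (331,234), close to the prediction. Cradle dots are at (389,67) and (309,6), and the 16 mm mill runs from (104,110) to (130,218). I'll cross-check these.

Run:
```python
from h import *
f=np.load('/tmp/w12.npz');p=dict(camera_matrix=f['K'],view=f['V'])
for a,b,z in(((330.5,136),(331,234),.006),((103,110),(130,218),.008)):
    A,B=ray(p,a,z),ray(p,b,z);d=A-B;print(((A+B)/2*1000).round(1),np.linalg.norm(d),np.arctan2(d[1],d[0]))
for c in((389,67),(309,6)):print((ray(p,c,.016)*1000).round(1))
```

```text
[ 428. -329.    6.] 0.08640286984662557 0.11801997400400732
[ 426.8 -150.9    8. ] 0.09097131335662109 0.16175257156274508
[ 526.5 -360.7   16. ]
[ 559.5 -298.6   16. ]
```

Emit:
{"method": "step_arm", "body": {
  "plan": [1.5,-3.5,-30,0,0,0,0,0,0,-35,0,0,0,0,0,0,-35,0,0,0,-0.2,0,0,-20,0,0,0,-0.2,0,0,-5,0,0,0,-0.2,0,0,0,0,0,0,-1,0,0,0,0,0,0,-1,0,0,0,0,0,0,-1]
}}

```text
clock: 1.75
ee_pos: [0.4271, -0.3307, 0.177]
tcp_rot: [3.135, 0.174, 0.003]
contact_force: [0.6, -0.3, -0.3]
finger_gap: 0.0105
grasp_force: 42.8
```

Emit:
{"method": "step_arm", "body": {
  "plan": [0,0,0,0,0,0,-1,0,0,0,0,0,0,-1,0,0,0,0,0,0,-1,0,0,0,0,0,0,-1,0,0,0,0,0,0,-1,0,0,0,0,0,0,-1,0,0,0,0,0,0,-1,0,0,0,0,0,0,-1]
}}

```text
clock: 2.55
ee_pos: [0.4269, -0.3305, 0.1764]
tcp_rot: [3.136, 0.174, 0.001]
contact_force: [-1.4, 0.9, 5.5]
finger_gap: 0.0104
grasp_force: 43.7
```

Emit:
{"method": "step_arm", "body": {
  "plan": [0,0,15,0,0,0,-1,0,0,30,0,0,0,-1,0,0,25,0,0,0,-1,26.3,6.4,0,0,0,-0.12,-1,26.3,6.4,0,0,0,-0.12,-1,26.3,6.4,0,0,0,-0.12,-1,26.3,6.4,0,0,0,-0.12,-1,26.3,6.4,0,0,0,-0.12,-1]
}}

```text
clock: 3.35
ee_pos: [0.5591, -0.2977, 0.2467]
tcp_rot: [-3.046, 0.768, -0.001]
contact_force: [-0.0, 0.4, -0.9]
finger_gap: 0.0103
grasp_force: 42.9
```

```bash
python3 look.py w12b 558.3 -298.3 28
```

```text
predicted px [327.  223.3] [ 559.1 -297.7  246.7] x-axis ang -0.4951702687840096 3.35 0.010263944919393725
```

View pics/w12b.png

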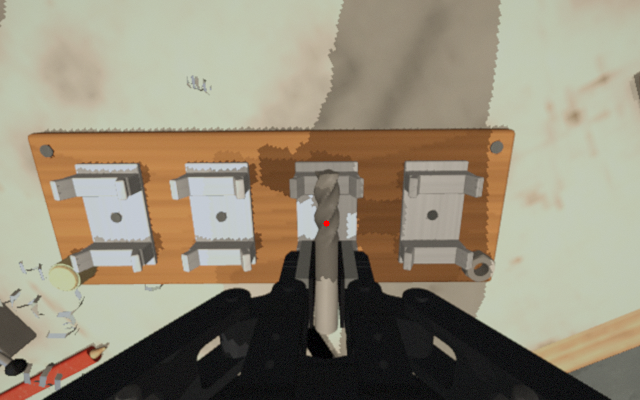

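The mill is held, running from (327,172) to about (325,330). Cradle dots are at (116,217), (221,216) and (432,215).

Run:
```python
from h import *
f=np.load('/tmp/w12b.npz');p=dict(camera_matrix=f['K'],view=f['V'])
for c in((116,217),(221,216),(432,215)):print((ray(p,c,.016)*1000).round(1))
for z in(.072,.076,.08):
    A,B=ray(p,(327,172),z),ray(p,(325,331),z);d=A-B;print(z,((A+B)/2*1000).round(1),np.linalg.norm(d),np.arctan2(d[1],d[0]))
```

```text
[ 624.7 -174.5   16. ]
[ 592.1 -236.5   16. ]
[ 526.2 -360.3   16. ]
0.072 [ 557.8 -297.4   72. ] 0.08773454761328714 -0.5058956942612272
0.076 [ 559.7 -298.4   76. ] 0.08529697765294077 -0.5058956942612263
0.08 [ 561.6 -299.4   80. ] 0.08285940769259437 -0.5058956942612272
```

Emit:
{"method": "step_arm", "body": {
  "plan": [0,-1,-20,0,0,0.013,-1,0,0,-12,0,0,0,-1,0,0,-5,0,0,0,-1,0,0,-3,0,0,0,-1,0,0,-1,0,0,0,-1,0,0,0,0,0,0,-1,0,0,0,0,0,0,-1,0,0,0,0,0,0,-1]
}}

```text
clock: 4.2
ee_pos: [0.5582, -0.2994, 0.2052]
tcp_rot: [3.053, -0.741, 0.001]
contact_force: [0.3, 1.0, -0.3]
finger_gap: 0.0105
grasp_force: 42.9
```

Emit:
{"method": "step_arm", "body": {
  "plan": [0,0,-1,0,0,0,-1,0,0,0,0,0,0,-0.8,0,0,0,0,0,0,-0.5,0,0,0,0,0,0,-0.3,0,0,0,0,0,0,-0.2,0,0,15,0,0,0,-0.2,0,0,35,0,0,0,-0.2,0,0,35,0,0,0,-0.2]
}}

```text
clock: 5.0
ee_pos: [0.5579, -0.2992, 0.2901]
tcp_rot: [-3.053, 0.741, 0.001]
contact_force: [0.8, -0.5, 0.7]
finger_gap: 0.0341
grasp_force: 0.0
```

Emit:
{"method": "step_arm", "body": {
  "plan": [-18,21,0,0,0,0.09,0,-19,21,0,0,0,0.09,0,-19,21,0,0,0,0.09,0,-19,21,0,0,0,0.09,0,-19,21,0,0,0,0.09,0,-19,21,0,0,0,0.09,0,-19,23,0,0,0,0.11,0,0,0,0,0,0,0,0]
}}

```text
clock: 5.8
ee_pos: [0.4239, -0.1479, 0.2892]
tcp_rot: [-3.127, -0.281, 0.003]
contact_force: [0.4, -0.9, 0.3]
finger_gap: 0.0426
grasp_force: 0.0
```

```bash
python3 look.py w16 425.5 -150.3 8
```

```text
predicted px [329.9 191.8] [ 423.9 -147.9  289.2] x-axis ang 0.175188111620606 5.8 0.04263909246557603
```

View pics/w16.png

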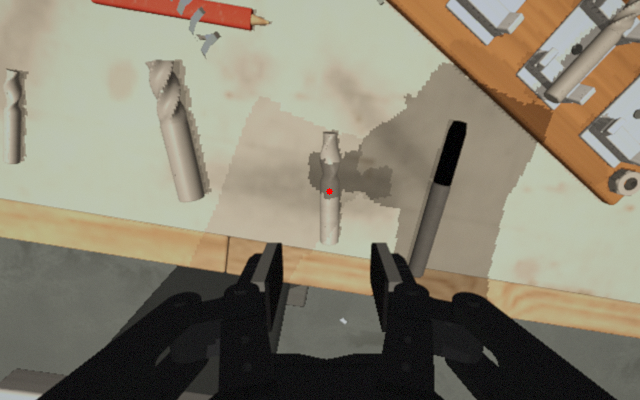

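The 16 mm mill is at (330,131)–(330,243) and the 20 mm mill at (160,62)–(190,200). The one at the left edge is at (14,69)–(12,163). The 12 mm mill sits in its cradle.

Run:
```python
from h import *
f=np.load('/tmp/w16.npz');p=dict(camera_matrix=f['K'],view=f['V'])
for a,b,z in(((330,131),(330,243),.008),((162,62),(190,200),.01),((16,70),(12,163),.005)):
    A,B=ray(p,a,z),ray(p,b,z);d=A-B;print(((A+B)/2*1000).round(1),np.linalg.norm(d),np.arctan2(d[1],d[0]))
```

```text
[ 427.  -150.1    8. ] 0.09440204960104388 0.1821938291665175
[449.5 -26.7  10. ] 0.10429616479475079 0.24533586971333385
[439.2  99.6   5. ] 0.07336906714508955 -0.14407867441028502
```

Emit:
{"method": "step_arm", "body": {
  "plan": [2.5,-2.3,-30,0,0,0,0,0,0,-35,0,0,0,0,0,0,-30,0,0,0,-0.2,0,0,-14,0,0,0,-0.2,0,0,-4,0,0,0,-0.2,0,0,0,0,0,0,-1,0,0,0,0,0,0,-1,0,0,0,0,0,0,-1]
}}

```text
clock: 6.65
ee_pos: [0.4292, -0.1529, 0.1766]
tcp_rot: [3.129, 0.272, 0.003]
contact_force: [0.4, -0.7, -1.7]
finger_gap: 0.0149
grasp_force: 40.4
```

Emit:
{"method": "step_arm", "body": {
  "plan": [0,0,0,0,0,0,-1,0,0,0,0,0,0,-1,0,0,0,0,0,0,-1,0,0,0,0,0,0,-1,0,0,0,0,0,0,-1,0,0,0,0,0,0,-1,0,0,0,0,0,0,-1,0,0,0,0,0,0,-1]
}}

```text
clock: 7.45
ee_pos: [0.4289, -0.1527, 0.1763]
tcp_rot: [3.129, 0.273, 0.001]
contact_force: [-1.4, 0.5, 6.4]
finger_gap: 0.015
grasp_force: 41.4
```

Emit:
{"method": "step_arm", "body": {
  "plan": [0,0,15,0,0,0,-1,0,0,30,0,0,0,-1,0,0,25,0,0,0,-1,33,-17,0,0,0,-0.13,-1,33,-17,0,0,0,-0.13,-1,33,-17,0,0,0,-0.13,-1,33,-17,0,0,0,-0.13,-1,32,-16,0,0,0,-0.13,-1]
}}

```text
clock: 8.25
ee_pos: [0.5937, -0.2371, 0.2455]
tcp_rot: [-3.051, 0.749, 0.001]
contact_force: [-0.3, 0.5, -1.7]
finger_gap: 0.0147
grasp_force: 40.5
```

```bash
python3 look.py w16b 591.5 -236.3 28
```

```text
predicted px [325.8 226.5] [ 593.7 -237.1  245.5] x-axis ang -0.4875530948433102 8.25 0.01473901783789345
```

View pics/w16b.png

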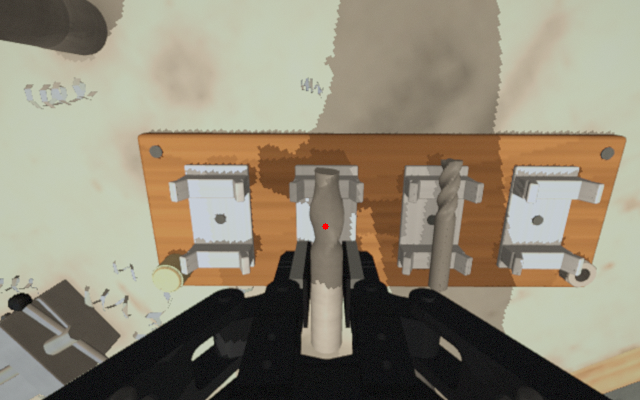

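The 16 mm mill is held at (326,170)–(326,355). The 12 mm mill lies a little to the side of its groove, at (452,162)–(439,290).

Run:
```python
from h import *
f=np.load('/tmp/w16b.npz');p=dict(camera_matrix=f['K'],view=f['V'])
for a,b,z in(((452,162),(439,289),.034),((326,170),(326,355),.078)):
    A,B=ray(p,a,z),ray(p,b,z);d=A-B;print(((A+B)/2*1000).round(1),np.linalg.norm(d),np.arctan2(d[1],d[0]))
for c in((220.5,219.5),(432.5,220),(537.5,220)):print((ray(p,c,.016)*1000).round(1))
```

```text
[ 558.3 -300.9   34. ] 0.08334754224096314 -0.4667395886335178
[ 589.2 -235.2   78. ] 0.09950675040660686 -0.48195040782715454
[ 623.9 -174.4   16. ]
[ 558.4 -298.9   16. ]
[ 526.1 -360.7   16. ]
```

Emit:
{"method": "step_arm", "body": {
  "plan": [0,0,-20,0,0,0,-1,0,0,-12,0,0,0,-1,0,0,-5,0,0,0,-1,0,0,-3,0,0,0,-1,0,0,-1,0,0,0,-1,0,0,0,0,0,0,-1,0,0,0,0,0,0,-1,0,0,0,0,0,0,-1]
}}

```text
clock: 9.1
ee_pos: [0.5928, -0.2366, 0.2052]
tcp_rot: [3.053, -0.741, 0.001]
contact_force: [-0.6, 0.2, -1.2]
finger_gap: 0.0152
grasp_force: 40.5
```

Emit:
{"method": "step_arm", "body": {
  "plan": [0,0,0,0,0,0,-0.8,0,0,0,0,0,0,-0.6,0,0,0,0,0,0,-0.4,0,0,0,0,0,0,-0.2,0,0,0,0,0,0,-0.2,0,0,15,0,0,0,-0.2,0,0,35,0,0,0,-0.2,0,0,35,0,0,0,-0.2]
}}

```text
clock: 9.9
ee_pos: [0.5924, -0.2365, 0.2912]
tcp_rot: [3.053, -0.741, -0.001]
contact_force: [0.7, -0.7, 0.5]
finger_gap: 0.034
grasp_force: 0.0
```

Emit:
{"method": "step_arm", "body": {
  "plan": [-18,26,0,0,0,0.092,0,-18,26,0,0,0,0.092,0,-18,26,0,0,0,0.092,0,-18,26,0,0,0,0.092,0,-18,26,0,0,0,0.092,0,-18,26,0,0,0,0.092,0,-18,26,0,0,0,0.092,0,-18,26,0,0,0,0.092,0]
}}

```text
clock: 10.7
ee_pos: [0.4481, -0.0278, 0.2908]
tcp_rot: [3.114, 0.412, 0.003]
contact_force: [0.8, 0.2, -0.5]
finger_gap: 0.0424
grasp_force: 0.0
```

Emit:
{"method": "step_arm", "body": {
  "plan": [0,0,-30,0,0,0,0,0,0,-35,0,0,0,0,0,0,-20,0,0,0,0,0,0,0,0,0,0,0,0,0,0,0,0,0,0,0,0,0,0,0,0,0,0,0,0,0,0,0,0,0,0,0,0,0,0,0]
}}

```text
clock: 11.5
ee_pos: [0.449, -0.0286, 0.2056]
tcp_rot: [3.115, 0.407, 0.003]
contact_force: [-0.1, 0.5, 0.4]
finger_gap: 0.0427
grasp_force: 0.0
```

Emit:
{"method": "step_arm", "body": {
  "plan": [0,1,-20,0,0,0,0,0,0,-9,0,0,0,0,0,0,0,0,0,0,-0.2,0,0,0,0,0,0,-1,0,0,0,0,0,0,-1,0,0,0,0,0,0,-1,0,0,0,0,0,0,-1,0,0,0,0,0,0,-1],
  "force": 50
}}

```text
clock: 12.3
ee_pos: [0.4487, -0.0276, 0.1761]
tcp_rot: [3.115, 0.407, 0.001]
contact_force: [-0.6, -0.6, 5.9]
finger_gap: 0.0188
grasp_force: 50.1
```

Emit:
{"method": "step_arm", "body": {
  "plan": [0,0,0,0,0,0,-1,0,0,0,0,0,0,-1,0,0,0,0,0,0,-1,0,0,0,0,0,0,-1,0,0,15,0,0,0,-1,0,0,30,0,0,0,-1,0,0,30,0,0,0,-1,0,0,0,0,0,0,-1]
}}

```text
clock: 13.1
ee_pos: [0.45, -0.0277, 0.2534]
tcp_rot: [3.114, 0.406, 0.009]
contact_force: [0.7, -0.5, -2.8]
finger_gap: 0.0191
grasp_force: 49.4
```

Emit:
{"method": "step_arm", "body": {
  "plan": [10,-30,0,0,0,-0.093,-1,15,-30,0,0,0,-0.093,-1,20,-25,0,0,0,-0.093,-1,25,-20,0,0,0,-0.093,-1,28,-15,0,0,0,-0.093,-1,28,-12,0,0,0,-0.093,-1,26,-9,0,0,0,-0.093,-1,22,-6,0,0,0,-0.093,-1]
}}

```text
clock: 13.9
ee_pos: [0.6233, -0.1753, 0.2489]
tcp_rot: [3.048, -0.76, -0.002]
contact_force: [-1.2, -0.0, -3.0]
finger_gap: 0.0185
grasp_force: 49.4
```

```bash
python3 look.py w20b 624 -174.4 28
```

```text
predicted px [323.3 220.5] [ 623.3 -175.3  248.9] x-axis ang -0.49228663134220074 13.9 0.018530386815660486
```

View pics/w20b.png

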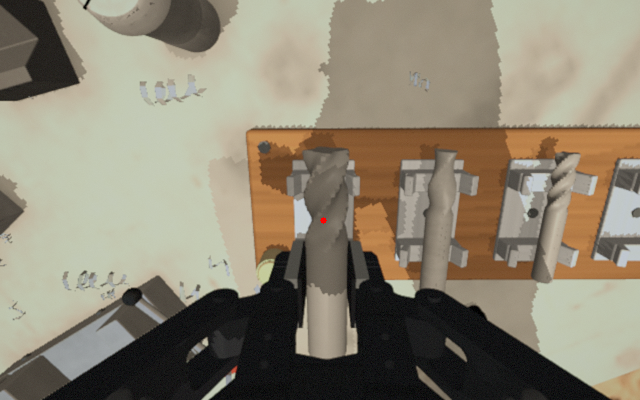

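The 20 mm mill is centred over the cradle next to the knob, and the 16 mm mill is seated. I'll lower this one now.

Emit:
{"method": "step_arm", "body": {
  "plan": [1,0.5,-20,0,0,0.01,-1,0,0,-12,0,0,0,-1,0,0,-6,0,0,0,-1,0,0,-4,0,0,0,-1,0,0,-1,0,0,0,-1,0,0,0,0,0,0,-1,0,0,0,0,0,0,-1,0,0,0,0,0,0,-1]
}}

```text
clock: 14.75
ee_pos: [0.6238, -0.1741, 0.2083]
tcp_rot: [-3.054, 0.738, -0.001]
contact_force: [0.8, 0.4, -2.3]
finger_gap: 0.0186
grasp_force: 49.3
```

Emit:
{"method": "step_arm", "body": {
  "plan": [0,0,-2,0,0,0,-1,0,0,-1.5,0,0,0,-1,0,0,0,0,0,0,-0.6,0,0,0,0,0,0,-0.4,0,0,0,0,0,0,-0.2,0,0,0,0,0,0,-0.1,0,0,30,0,0,0,-0.1,0,0,45,0,0,0,-0.1]
}}

```text
clock: 15.55
ee_pos: [0.6224, -0.1736, 0.2775]
tcp_rot: [3.054, -0.738, -0.009]
contact_force: [0.6, -0.5, -0.3]
finger_gap: 0.0382
grasp_force: 0.0
```

Emit:
{"method": "step_arm", "body": {
  "plan": [-40,15,5,0,0,0.043,0,-40,20,5,0,0,0.043,0,-30,35,0,0,0,0.043,0,-20,40,0,0,0,0.043,0,-15,40,0,0,0,0.043,0,-14,40,0,0,0,0.043,0,-13,41,0,0,0,0.043,0,-12,41,0,0,0,0.043,0]
}}

```text
clock: 16.35
ee_pos: [0.4389, 0.0994, 0.2896]
tcp_rot: [-3.135, 0.202, -0.001]
contact_force: [0.9, -0.1, 0.2]
finger_gap: 0.0428
grasp_force: 0.0
```

```bash
python3 look.py w10 438.2 99.1 5
```

```text
predicted px [326.4 193.8] [438.9  99.4 289.6] x-axis ang -0.11797091400352411 16.35 0.0428121627004942
```

View pics/w10.png

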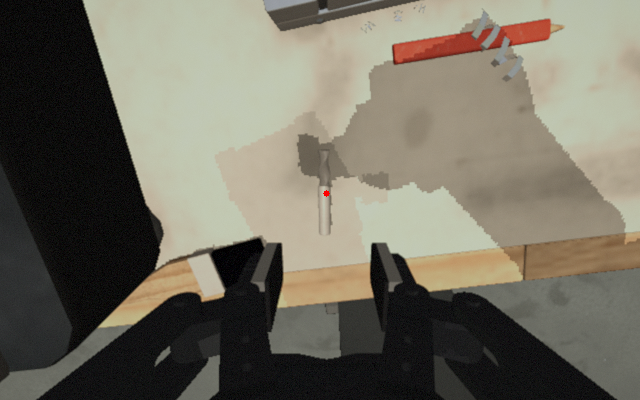

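Emit:
{"method": "step_arm", "body": {
  "plan": [0,0,-30,0,0,-0.022,0,0,0,-35,0,0,0,0,0,0,-30,0,0,0,-0.2,0,0,-15,0,0,0,-0.2,0,0,-4,0,0,0,-0.3,0,0,0,0,0,0,-0.5,0,0,0,0,0,0,-1,0,0,0,0,0,0,-1],
  "force": 40
}}

```text
clock: 17.2
ee_pos: [0.4401, 0.098, 0.1762]
tcp_rot: [-3.132, 0.239, -0.003]
contact_force: [0.1, -0.2, -0.4]
finger_gap: 0.0087
grasp_force: 40.4
```

Emit:
{"method": "step_arm", "body": {
  "plan": [0,0,0,0,0,0,-1,0,0,0,0,0,0,-1,0,0,0,0,0,0,-1,0,0,0,0,0,0,-1,0,0,0,0,0,0,-1,0,0,0,0,0,0,-1,0,0,0,0,0,0,-1,0,0,0,0,0,0,-1]
}}

```text
clock: 18.0
ee_pos: [0.4401, 0.098, 0.1761]
tcp_rot: [-3.132, 0.239, -0.002]
contact_force: [-0.9, -0.8, 7.1]
finger_gap: 0.0087
grasp_force: 41.3
```

Emit:
{"method": "step_arm", "body": {
  "plan": [0,0,15,0,0,0,-1,0,0,35,0,0,0,-1,0,0,30,0,0,0,-1,0,-40,0,0,0,0,-1,0,-40,0,0,0,0,-1,0,-40,0,0,0,0,-1,0,-40,0,0,0,0,-1,0,-40,0,0,0,0,-1]
}}

```text
clock: 18.8
ee_pos: [0.4394, -0.1036, 0.2556]
tcp_rot: [-3.133, 0.238, -0.001]
contact_force: [1.0, -0.3, 0.0]
finger_gap: 0.0087
grasp_force: 40.4
```

Emit:
{"method": "step_arm", "body": {
  "plan": [5,-32,0,0,0,-0.041,-1,10,-33,0,0,0,-0.041,-1,12,-32,0,0,0,-0.041,-1,12,-33,0,0,0,-0.041,-1,12,-32,0,0,0,-0.041,-1,12,-33,0,0,0,-0.041,-1,12,-32,0,0,0,-0.041,-1,12,-32,0,0,0,-0.041,-1]
}}

```text
clock: 19.6
ee_pos: [0.5268, -0.3623, 0.2554]
tcp_rot: [-3.051, 0.75, -0.0]
contact_force: [0.4, 0.2, -0.7]
finger_gap: 0.0084
grasp_force: 40.4
```

```bash
python3 look.py w10b 526.1 -360.6 28
```

```text
predicted px [323.7 219.6] [ 526.8 -362.3  255.4] x-axis ang -0.4878744329596678 19.6 0.008387625690318437
```

View pics/w10b.png

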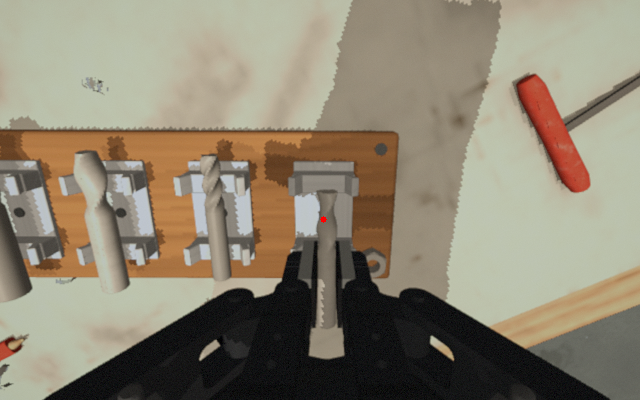

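The 10 mm mill is held at (328,191)–(326,327), over the cradle next to the nut. I'll lower it.

Emit:
{"method": "step_arm", "body": {
  "plan": [0.5,1,-25,0,0,0,-1,0,0,-15,0,0,0,-1,0,0,-6,0,0,0,-1,0,0,-3,0,0,0,-1,0,0,-1,0,0,0,-1,0,0,0,0,0,0,-1,0,0,0,0,0,0,-1,0,0,0,0,0,0,-1]
}}

```text
clock: 20.45
ee_pos: [0.5273, -0.3602, 0.2058]
tcp_rot: [3.051, -0.747, 0.001]
contact_force: [-0.6, 0.6, -0.2]
finger_gap: 0.0086
grasp_force: 40.4
```

Next I'll lower the last bit, release, lift, and back off.

Emit:
{"method": "step_arm", "body": {
  "plan": [0,0,-1.5,0,0,0,-1,0,0,0,0,0,0,-0.85,0,0,0,0,0,0,-0.6,0,0,0,0,0,0,-0.4,0,0,0,0,0,0,-0.25,0,0,20,0,0,0,-0.25,0,0,45,0,0,0,-0.25,0,0,45,0,0,0,-0.25]
}}

```text
clock: 21.25
ee_pos: [0.5267, -0.3598, 0.314]
tcp_rot: [-3.051, 0.747, 0.004]
contact_force: [1.8, 0.3, 0.1]
finger_gap: 0.0318
grasp_force: 0.0
```

Emit:
{"method": "step_arm", "body": {
  "plan": [-10,15,10,0,0,0,0,-10,15,10,0,0,0,0,-10,15,10,0,0,0,0,-10,15,10,0,0,0,0,-10,15,10,0,0,0,0,-10,15,10,0,0,0,0,0,0,0,0,0,0,0,0,0,0,0,0,0,0]
}}

```text
clock: 22.05
ee_pos: [0.4673, -0.2702, 0.3738]
tcp_rot: [3.051, -0.747, 0.001]
contact_force: [-0.2, -0.8, -1.1]
finger_gap: 0.0424
grasp_force: 0.0
```

```bash
python3 look.py fin 624 -174.4 38
```

```text
predicted px [149.1  74.9] [ 467.3 -270.2  373.8] x-axis ang -0.48038285792141533 22.05 0.04238123143245649
```

View pics/fin.png

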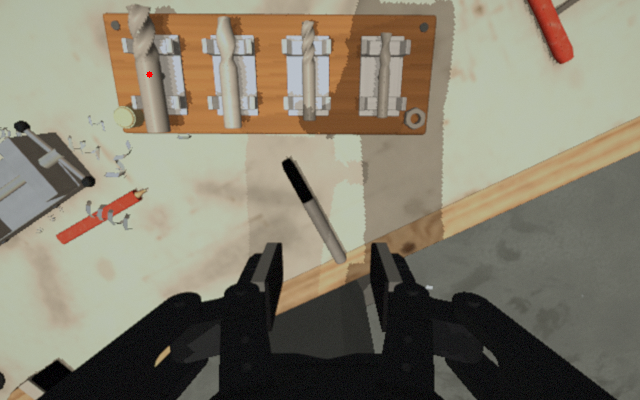

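All four mills are in their cradles: the 20 at (138,8)–(158,131), the 16 at (224,18)–(233,127), the 12 at (308,22)–(308,119) and the 10 at (385,33)–(383,117). I'll check their centres and angles numerically.

Run:
```python
from h import *
f=np.load('/tmp/fin.npz');p=dict(camera_matrix=f['K'],view=f['V'])
C=[(624,-174.4),(591.5,-236.3),(558.8,-298.6),(526.1,-360.6)]
for (a,b,z),c in zip((((138,8),(158,131),.038),((224,18),(233,127),.036),((308,22),(308,119),.034),((385,33),(383,117),.033)),C):
    A,B=ray(p,a,z),ray(p,b,z);d=A-B;m=(A+B)/2*1000;print(m.round(1),(m[:2]-c).round(1),np.linalg.norm(d).round(4),(np.arctan2(d[1],d[0])+.482).round(3))
```

```text
[ 625.7 -175.    38. ] [ 1.7 -0.6] 0.102 0.012
[ 591.5 -236.8   36. ] [-0.  -0.5] 0.0914 0.0
[ 560.6 -300.9   34. ] [ 1.8 -2.3] 0.0816 -0.015
[ 525.9 -360.4   33. ] [-0.2  0.2] 0.0714 0.029
```

All centres are within 3 mm of their cradles and the angles are within 0.03 rad, so I'm handing in.

```bash
python3 -c "
from workcell import ctrl
print(ctrl.job_done())"
```

```text
the job is handed in; nothing more can be done
None
```

The 20, 16, 12 and 10 mm end mills lie in the cradles in that order from the brass knob to the hex nut, each measured within 3 mm and 0.03 rad of its cradle; the job is handed in at about 22 s, but no verdict came back.

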